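# Lock a bench-pin bracket to the strut with a quarter-turn channel-nut stud

## Task

The bench-pin bracket is held to the slotted strut by only one quarter-turn stud; fit the second one. Take the loose stud with the flat wing grip from the wooden block, lower its channel nut through the empty oblong hole and into the strut's slot (which may not lie quite centred under it), press it down against its spring and turn it a quarter turn so that the nut catches the strut's lips, then let the spring draw it up and leave it locked and upright. Fingertip force only: never lean on the bracket, and leave everything else where it is.

Things in the scene. Friction and masses are not known exactly. Their poses are not given: they have to be found in the camera images.
- grip (a point): Centre of the flat wing grip (aluminium, 44 long, 14 thick, 30 tall) on top of the loose stud. x across the wing (14 mm), y along it (44 mm), z up along the stud. Below it on the same axis a 10 mm rod with a coil spring, a sliding collar and, fixed to the rod, the channel nut. The stud (0.18 kg, varies) stands in a slot of the wooden block on its collar, wing along the slot.
- hole (a point): Centre of the bracket's empty oblong hole (29 wide in x, 40 long in y) on the top face of its plate (5 thick), 46 mm above the bench. x across the strut, away from the bench pin; y along it; z up. The nut enters with its length along y. Locked, it lies across, its grooves up on the lip edges, grip centre 37.5 mm above this point. The fitted stud stands 90 mm off along -y, equally high.
- block: Dark wooden holding block on the bench, 66 x 160 x 46 high, with two slots 24 x 40 along its y, 38 mm either side of its centre. Origin at the centre of its underside. Fixed.
- knobpost: Bystander in the block's other slot: a post with a round black knob (30 diameter, 52 mm above its collar) and a plain round foot. Origin under its collar. Not to be used.
- pliers_a: Bystander: pliers with blue handles lying on the bench beyond the strut, 150 long.
- pliers_b: Bystander: pliers with black handles lying on the bench near the robot, 150 long.
- hammer: Bystander: a hammer lying beyond the strut, 220 long.
- jar: Bystander: a glass jar, 60 diameter, 75 tall.
- tray: Bystander: an empty shallow steel tray, 90 x 130 x 22.
- polish: Bystander: a cardboard carton, 50 x 110 x 35.
- bracket: Bracket (plate 50 x 166, wooden bench pin to 140 mm along -x, first stud) on a strut 41 x 41 x 250 along y; fixed. Origin on the bench, mid-plate. Strut slot: 22 wide, its lips hang from 5 to 13 mm below the plate top; the slot's line lies up to 4 mm in x to either side of the hole's: feel for it. Nut free to turn, either way, when tooth tops are under the lips: spring pressed 4.5 to 6.5 mm.
- lockstud: Collar of the loose stud, steel, 46 diameter, 6 thick; origin at the centre of its underside, axes as the grip's. The grip centre is 39 mm above it with the spring free. With the collar resting on something, wing, rod and nut press down through it by up to 6.5 mm: 3 N to start, then 1.5 N per mm, then a hard stop.
- nut (a point): On the axis of the loose stud's steel channel nut, level with its tooth tops, 47.5 mm below the grip centre; axes as the grip's. The nut is 34.5 long (y), 20 wide (x), 9 tall, corners relieved. Across its top run two grooves, 5.5 wide, 3 deep, 9.5 to 15 mm from the axis, which take the edges of the strut's lips. Its underside is 9 mm below this point.
Not all that is in view belongs to the job. What is shaped like the lockstud but red or yellow is not meant.

How it is judged:
On the way, in this order (a step that is already met when the one before it is completed fails the run):
1. the nut is through the oblong hole and between the strut's lips, its length along the slot (z of grip in the frame of hole below 0.04 m and x of grip in the frame of hole between -0.008 and 0.008 m and y of grip in the frame of hole between -0.008 and 0.008 m and angle between the y axis of grip and the y axis of hole, either way round below 0.2 rad), for 0.1 s.
2. pressed down under the lips, the nut is turned across the slot (z of grip in the frame of hole below 0.0395 m and angle between the y axis of grip and the x axis of hole, either way round below 0.25 rad), for 0.1 s.
At the end, for the whole second after the job is handed in: The stud is released and at rest in the hole: upright within 4.5 deg, wing across the strut within 11 deg, within 8 mm of the hole centre across and 16 mm of the hole centre along it, drawn up onto the lips: grip centre 35.7 to 38.8 mm above the plate (37.5 when seated) (z of grip in the frame of hole between 0.0357 and 0.0388 m and x of grip in the frame of hole between -0.008 and 0.008 m and y of grip in the frame of hole between -0.016 and 0.016 m and angle between the y axis of grip and the x axis of hole, either way round below 0.2 rad and angle between grip's own z axis and vertical below 0.08 rad and linear speed of lockstud below 0.02 m/s); the robot touches nothing.
It fails at once if the stud is pushed or wedged against the strut or bracket with more than 32 N (contact force between lockstud and bracket above 32 N).
It fails at once if the robot hits the strut, the bracket or the stud fitted there (contact force between any of the fingers, the arm and bracket above 8 N).
It fails at once if a bystander is disturbed (moved more than 25 mm) (distance of any of knobpost, pliers_a, pliers_b, hammer, jar, tray, polish from where it was at the start of the episode above 0.025 m).
It also fails if it takes over 67 s, if anything falls off the work surface, if the arm or the gripper's body presses on something with over 40 N, if the wrist force passes 120 N, or if a joint passes its speed limit or range.

## Robot

A 7-joint arm with a two-finger parallel gripper is mounted at the origin on the work surface. World frame = base frame: x ahead of the robot, y to its left, z up, the work surface at z = 0. Lengths are in m, angles in rad, forces in N, time in s.
With the tool pointing down it reaches from about 0.4 to 0.9 m from the base axis. Payload 5.6 kg.
Tool frame: the origin (TCP) lies midway between the tips of the shut fingers; the grasp point (between the pads) lies 19 mm behind it; y points along the fingers, z is the direction in which the jaws open and shut, and the axes are right-handed (so a half turn about y gives the same grasp; the last joint's range is limited). The gripper opens to 92 mm and grips with 3 to 60 N. Pads are 20 mm wide; open, the fingers measure 128 mm over their backs; the gripper's body (75 mm by 189 mm) begins 69 mm behind the grasp point.
Start: joints at [-1.286, 0.468, -0.012, 1.603, 0.006, 1.071, -0.056], TCP at [0.209, 0.615, 0.215] pointing down, gripper open.
Joint ranges: [-2.53, 2.53], [-0.31, 2.02], [-1.57, 1.55], [0.28, 2.44], [-1.29, 4.43], [0.15, 1.84], [-2.92, 2.92]. Speed limits (rad/s): [2.57, 2.57, 3.14, 3.14, 3.14, 3.14, 3.14].

## Interface

Orientations are given as a 3x3 rotation matrix whose columns are the frame's x, y, z axes.
In Python, from station import env, effector, solver, viewer, workorder, search_frame, tip_of gives the robot as it stands. Calls block until the motion is done:
- env.reach(position, orientation): joint-space move of the TCP to a pose.
- env.movel(position, frame=None, rate=0.15): straight line of the TCP; frame=None keeps the orientation; rate is the mean speed in m/s.
- env.goto_joints(angles): joint-space move.
- effector.release() and effector.grasp(squeeze=None): open the fingers fully, or close them until they stop; squeeze is the grip in N (None keeps the last).
- env.pause(seconds).
- solver.inverse_kinematics(position, orientation): joint angles nearest the present ones, or None.
- env.sense(): the state.
- viewer.read_camera(name): name is "scene" or "top"; returns (picture, depth): 420x560x3 uint8, red, green, blue; 420x560 float32, m along the optical axis (not along the pixel's ray), 0 where there is no reading.
- viewer.camera_info(name): a dict with "intrinsics" (3x3 intrinsics, pixels), "eye" and "rotation" of the camera in the world. Camera axes: x right, y up, looking along -z (the intrinsics and any distortion apply to the point x, -y, -z); pixel columns grow to the right and rows downward; lengths in m; the calibration is good to about 2 mm. A picture is of the moment at which its call begins. camera_info takes no time and is no camera call.
A pose or a line that the arm cannot do raises env.PlanningError and nothing moves.
- workorder.finish_job(): hands the job in, once; it reports no verdict.
Trained networks look in the newest picture that a camera, given by its name, has taken for a name from the list of things; names that differ only in an ending like _2 or _b are one class to them, and where a whole thing is asked for, a point or a joint stands for the part that bears it (a point fixed in the world has none). Each returns a list of dicts, best first, with "score" (0 to 1); they miss things now and then, are a little off and sometimes report something else, mostly with a low value. They report only what shows in the picture. A call takes as long as a camera call. They do not tell look-alikes from the thing itself.
- search_frame(camera, name): "at" ([x, y, z] in m, in world coordinates, good to about 4 mm: the middle of the surface that is visible of it).
- tip_of(camera, name): "at" ([x, y, z] in m, in world coordinates, good to about 4 mm: a listed point, or the origin of a listed thing).
The state is a dict: "t": time; "joint_positions": joint angles; "joint_velocities": joint speeds; "tau": joint torques, N m; "ee_pos": TCP position; "tcp_rot": TCP orientation; "wrist_force": force on the tool from outside, world axes, zero at the start; "moment": the same for the moment, N m; "gripper_width": finger opening in m.
Only numpy, scipy, OpenCV 4.12 (cv2) and the standard library are available. Lean on these libraries where they do the work, as an engineer would, in place of code of your own. Each camera call takes 0.05 s, during which the arm holds its last target.

## Working session

There is one attempt and no reset: what is moved stays moved. The work goes in short steps, each a Python script; the robot and the scene stay as the last script left them, time stands still between calls to the robot, and variables do not carry over. Pictures are saved under pics/ and viewed, and the job is handed in when it is done.

```bash
ls; mkdir -p pics; cat > h.py <<'E'
import numpy as np, cv2
from station import env, effector, solver, viewer, workorder, search_frame, tip_of
def save(c,n):
    p,d=viewer.read_camera(c); cv2.imwrite(f'pics/{n}.png',p[:,:,::-1]); np.save(f'pics/{n}.npy',d); return p,d
def world(c,d):
    i=viewer.camera_info(c);K=np.array(i['intrinsics']);R=np.array(i['rotation']);e=np.array(i['eye'])
    v,u=np.mgrid[0:d.shape[0],0:d.shape[1]]
    P=np.stack([(u-K[0,2])/K[0,0]*d,-(v-K[1,2])/K[1,1]*d,-d],-1)
    return P@R.T+e
E
python3 - <<'E'
from h import *
np.set_printoptions(precision=4,suppress=True)
for c in('scene','top'):
    save(c,c+'0'); i=viewer.camera_info(c); print(c,i)
    for n in('grip','hole','lockstud','block','bracket','nut','knobpost'):
        print(n,[(np.round(r['at'],4),round(r['score'],2)) for r in tip_of(c,n)[:4]])
s=env.sense();print(s)
E
```

```text
pics
scene {'intrinsics': array([[464.4642,   0.    , 282.9385],
       [  0.    , 464.4642, 215.7628],
       [  0.    ,   0.    ,   1.    ]]), 'eye': array([ 1.2743, -0.2141,  0.8109]), 'rotation': array([[ 0.2469, -0.6649,  0.705 ],
       [ 0.969 ,  0.1622, -0.1864],
       [ 0.0096,  0.7292,  0.6843]])}
grip [(array([0.3453, 0.2724, 0.0542]), 0.78), (array([0.4412, 0.2405, 0.0867]), 0.68), (array([0.4297, 0.1307, 0.0585]), 0.52)]
hole [(array([ 0.6278, -0.081 ,  0.0435]), 0.64)]
lockstud [(array([0.4377, 0.2422, 0.0507]), 0.95), (array([0.4369, 0.1288, 0.0173]), 0.86), (array([0.3412, 0.2773, 0.0197]), 0.81)]
block [(array([ 0.4448,  0.2826, -0.0022]), 0.66)]
bracket [(array([ 0.6162, -0.1248,  0.0014]), 0.56)]
nut [(array([0.3471, 0.2766, 0.0091]), 0.61), (array([0.4404, 0.2423, 0.0405]), 0.48), (array([0.4363, 0.127 , 0.0096]), 0.43)]
knobpost [(array([0.4536, 0.3122, 0.046 ]), 0.53)]
top {'intrinsics': array([[448.1071,   0.    , 294.2989],
       [  0.    , 448.1071, 208.2378],
       [  0.    ,   0.    ,   1.    ]]), 'eye': array([ 0.3661, -0.0305,  1.1109]), 'rotation': ar
[... 586 characters left out ...]
1245, 0.0106]), 0.68), (array([0.344 , 0.276 , 0.0086]), 0.68)]
knobpost [(array([0.449 , 0.317 , 0.0475]), 0.77)]
{'t': 0.8, 'joint_positions': array([-1.286 ,  0.4675, -0.0116,  1.6027,  0.006 ,  1.0714, -0.0563]), 'joint_velocities': array([-0.0002,  0.0007, -0.0014,  0.0019,  0.0013, -0.0001, -0.0004]), 'tau': array([ -0.0006, -52.0348,  -0.0132, -24.4048,  -0.0569,   0.0113,
         0.    ]), 'ee_pos': array([0.2093, 0.6154, 0.2146]), 'tcp_rot': array([[ 0.9467,  0.0001,  0.322 ],
       [-0.322 ,  0.0001,  0.9467],
       [ 0.    , -1.    ,  0.0001]]), 'wrist_force': array([ 0.9037,  0.2814, -0.5728]), 'moment': array([ 0.0044, -0.0061,  0.0259]), 'gripper_width': 0.09200115695374146}
```

View pics/scene0.png

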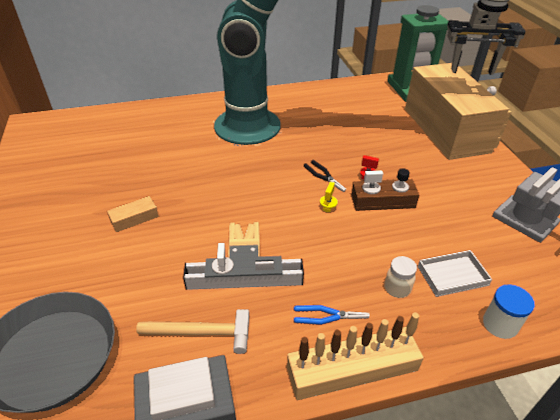

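View pics/top0.png

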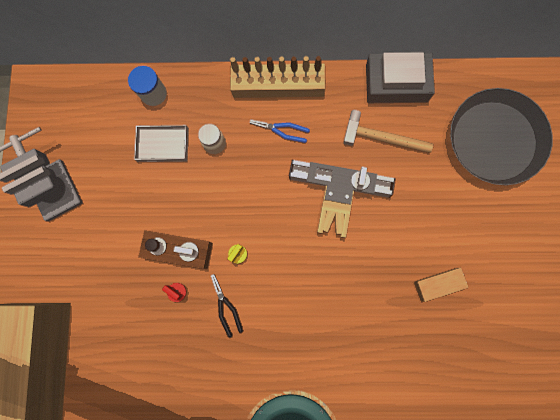

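```bash
python3 - <<'E'
import cv2,numpy as np
s=cv2.imread('pics/scene0.png');t=cv2.imread('pics/top0.png')
a=cv2.resize(s[145:220,300:430],None,fx=6,fy=6,interpolation=cv2.INTER_CUBIC)
cv2.imwrite('pics/c1.png',a)
b=cv2.resize(t[150:245,280:405],None,fx=6,fy=6,interpolation=cv2.INTER_CUBIC)
cv2.imwrite('pics/c2.png',b)
b=cv2.resize(t[220:310,130:255],None,fx=6,fy=6,interpolation=cv2.INTER_CUBIC)
cv2.imwrite('pics/c3.png',b)
E
```

```text
(no output)
```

View pics/c1.png

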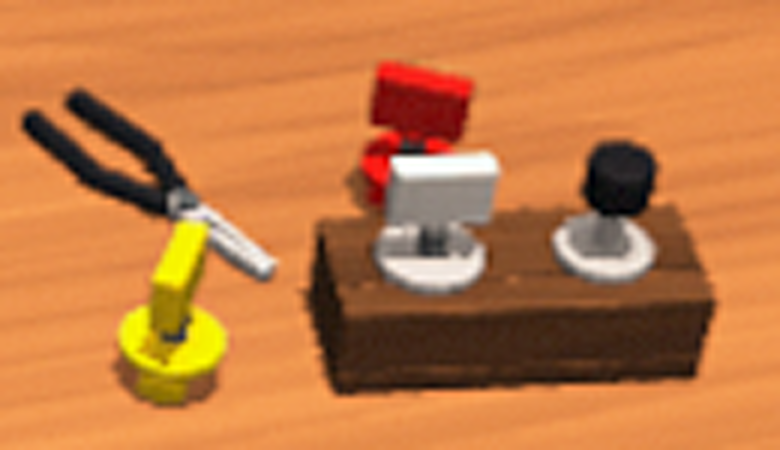

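View pics/c2.png

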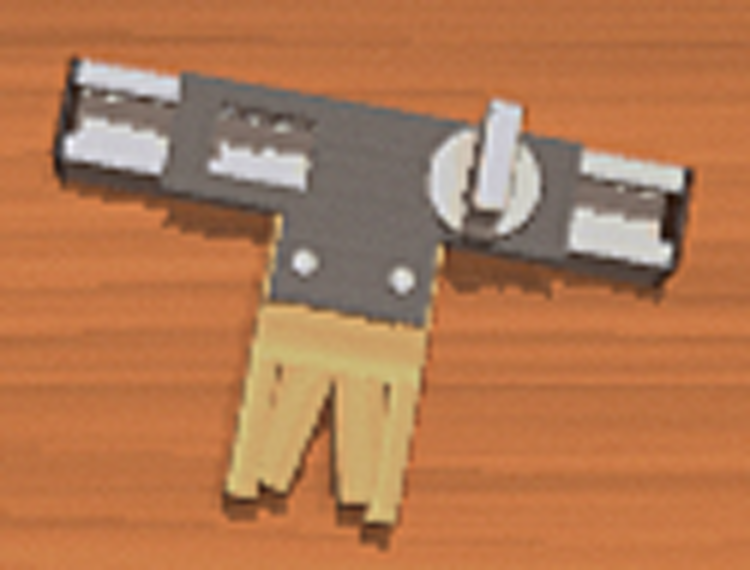

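View pics/c3.png

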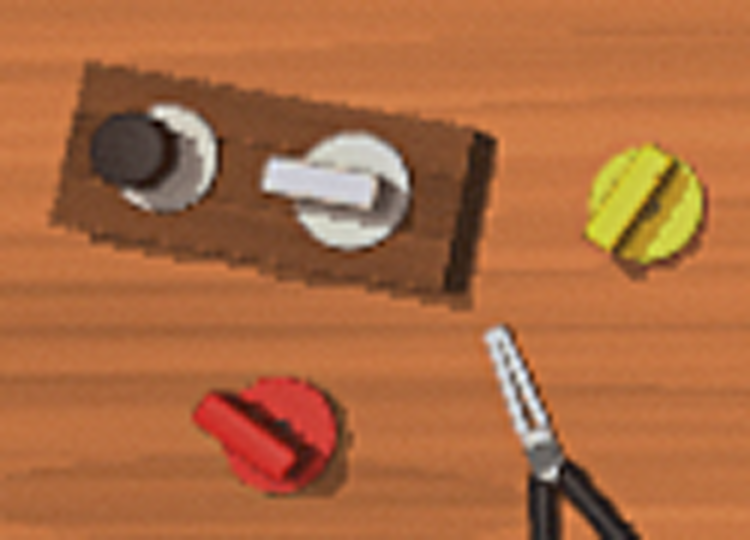

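```bash
cat > rect.py <<'E'
from h import *
def proj(c,P):
    i=viewer.camera_info(c);K=np.array(i['intrinsics']);R=np.array(i['rotation']);e=np.array(i['eye'])
    q=(P-e)@R; return K[0,0]*q[...,0]/-q[...,2]+K[0,2], K[1,1]*(-q[...,1])/-q[...,2]+K[1,2]
def rect(c,img,o,yaw,z,hx,hy,res=.0004):
    # rows: x from +hx down to -hx ; cols: y from +hy to -hy
    X,Y=np.meshgrid(np.arange(hx,-hx,-res),np.arange(hy,-hy,-res),indexing='ij')
    P=np.stack([o[0]+X*np.cos(yaw)-Y*np.sin(yaw),o[1]+X*np.sin(yaw)+Y*np.cos(yaw),0*X+z],-1)
    u,v=proj(c,P); return cv2.remap(img,u.astype('f4'),v.astype('f4'),cv2.INTER_CUBIC)
E
python3 - <<'E'
from rect import *
np.set_printoptions(precision=4,suppress=True)
for c in('top','scene'):
    d=np.load(f'pics/{c}0.npy');W=world(c,d).reshape(-1,3);ok=(d.reshape(-1)>0)
    def box(p,cx,cy,r,z0,z1):
        return p[ok&(abs(p[:,0]-cx)<r)&(abs(p[:,1]-cy)<r)&(p[:,2]>z0)&(p[:,2]<z1)]
    for nm,b in (('grip',(0.441,0.241,.05,.075,.13)),('fit',(0.612,-.17,.05,.06,.1)),('plate',(.62,-.125,.1,.042,.05)),('block',(.446,.279,.1,.03,.049))):
        q=box(W,*b)
        if nm=='grip' and len(q): print(c,'zpct',np.percentile(q[:,2],[5,25,50,75,90,98,100]))
        if nm in('grip','fit'): 
            zt=np.percentile(q[:,2],97); q=q[q[:,2]>zt-.006]
        r=cv2.minAreaRect(q[:,:2].astype('f4')*1000)
        pc=np.linalg.eigh(np.cov(q[:,:2].T))[1][:,-1]
        print(c,nm,len(q),q.mean(0),r,'pca',np.degrees(np.arctan2(pc[1],pc[0])))
E
```

```text
top zpct [0.0834 0.0969 0.0991 0.1004 0.102  0.1033 0.1037]
top grip 99 [0.4374 0.2422 0.0999] ((437.2966613769531, 242.00729370117188), (42.29869079589844, 13.219732284545898), 78.54678344726562) pca 79.92283332043125
top fit 106 [ 0.6066 -0.169   0.0967] ((607.119384765625, -169.23155212402344), (14.087761878967285, 44.16291809082031), 78.14929962158203) pca 169.73580913547772
top plate 1364 [ 0.6002 -0.1194  0.0453] ((579.839599609375, -115.45569610595703), (200.56968688964844, 124.99900817871094), 79.52220153808594) pca 76.90376620135733
top block 1248 [0.4423 0.2755 0.0451] ((414.05523681640625, 284.926025390625), (161.11712646484375, 126.69072723388672), 80.22796630859375) pca 80.23016295799368
scene zpct [0.0767 0.0828 0.092  0.0984 0.1001 0.1016 0.1029]
scene grip 73 [0.4409 0.2381 0.099 ] ((438.7632141113281, 238.4925537109375), (43.65843963623047, 17.342926025390625), 77.6151351928711) pca 82.56568326739836
scene fit 96 [ 0.6119 -0.1728  0.0976] ((609.3540649414062, -172.56576538085938), (12.886456489562988, 42.32243728637695), 81.39662170410156) pca 169.2557553818509
scene plate 1473 [ 0.606  -0.1233  0.0458] ((580.1167602539062, -118.847412109375), (204.12551879882812, 130.80795288085938), 79.80821990966797) pca 79.20019311699372
scene block 985 [0.4548 0.271  0.0433] ((416.2568054199219, 281.99285888671875), (161.2524871826172, 135.1354522705078), 79.44882202148438) pca 76.78272785778637
```

```bash
python3 - <<'E'
from rect import *
yaw=np.radians(-10.2)
for z in(.046,.041):
  out=[]
  for c in('top','scene'):
    im=cv2.imread(f'pics/{c}0.png')
    r=rect(c,im,(.62,-.125),yaw,z,.04,.14,.00035)
    for k in range(-140,141,20):
        j=int((.14-k/1000)/.00035); cv2.line(r,(j,0),(j,4),(0,255,0),1)
    for k in range(-40,41,10):
        j=int((.04-k/1000)/.00035); cv2.line(r,(0,j),(6,j),(0,255,0),1)
    out.append(r)
  cv2.imwrite(f'pics/r{int(z*1000)}.png',np.vstack(out)); print(out[0].shape)
E
```

```text
(229, 801, 3)
(229, 801, 3)
```

View pics/r46.png

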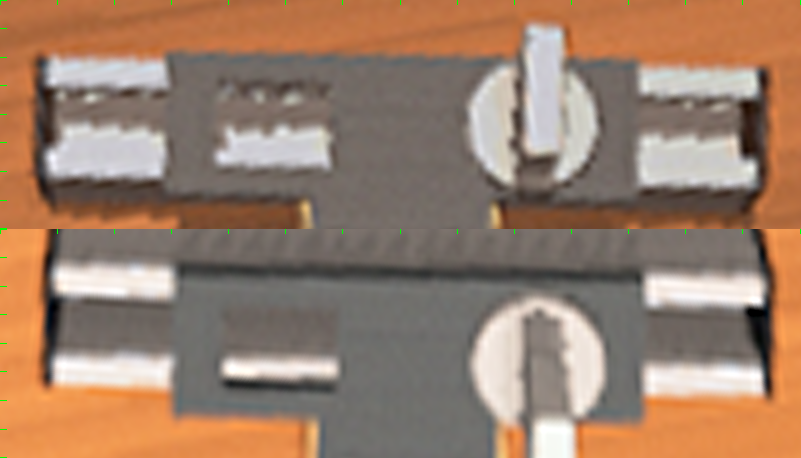

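View pics/r41.png

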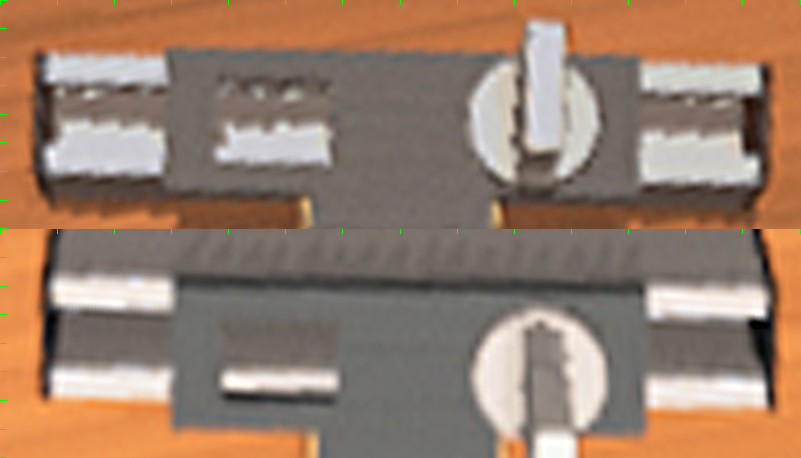

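```bash
python3 - <<'E'
from rect import *
yaw=np.radians(-11.4)
im={c:cv2.imread(f'pics/{c}0.png') for c in('top','scene')}
v=[rect(c,im[c],(.625,-.082),yaw,z,.03,.04,.0002) for c in im for z in(.046,)]
v=np.vstack([np.hstack([cv2.putText(a,'',(5,15),0,.5,(0,255,0)) for a in v])]);
for k in range(0,400,50): v[:,k::400][:6]=(0,255,0)
for k in range(0,300,50): v[k,:8]=(0,255,0)
cv2.imwrite('pics/r_hole.png',v)
v=[rect(c,im[c],(.4385,.2405),yaw,.1,.03,.04,.0002) for c in im]
v=np.hstack(v)
for k in range(0,300,50): v[k,:8]=(0,255,0)
cv2.imwrite('pics/r_grip.png',v)
v=[rect(c,im[c],(.446,.278),yaw,.046,.05,.10,.0005) for c in im]
cv2.imwrite('pics/r_block.png',np.hstack(v))
E
```

```text
(no output)
```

View pics/r_hole.png

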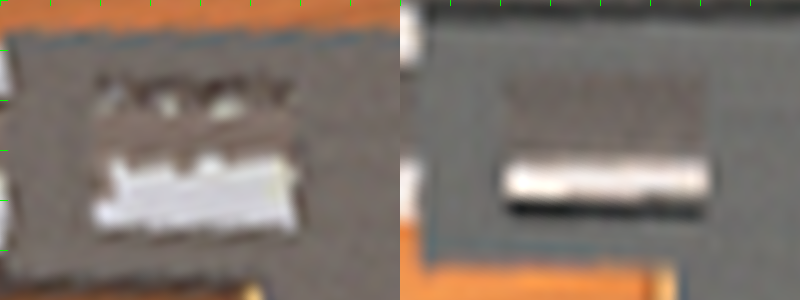

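View pics/r_grip.png

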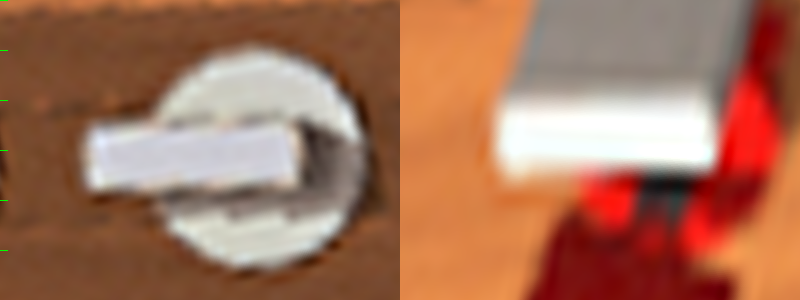

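View pics/r_block.png

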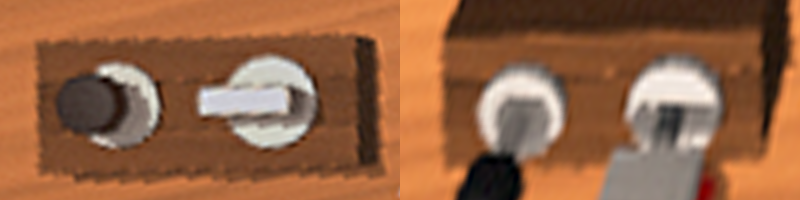

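```bash
cat >> h.py <<'E'
YAW=np.radians(-11.3)
def ori(a):  # tool z at yaw a, pointing down
    z=np.array([np.cos(a),np.sin(a),0]);y=np.array([0,0,-1.]);return np.stack([np.cross(y,z),y,z],1)
EX=np.array([np.cos(YAW),np.sin(YAW),0]);EY=np.array([-np.sin(YAW),np.cos(YAW),0])
E
python3 - <<'E'
from h import *
np.set_printoptions(precision=3,suppress=True)
for k in(0,np.pi):
  for p in((.4396,.2402,.2),(.4396,.2402,.066),(.6253,-.0823,.18),(.6253,-.0823,.06)):
    print(k,p,solver.inverse_kinematics(np.array(p),ori(YAW+k)))
  for d in(-1,1): print('turn',d,solver.inverse_kinematics(np.array((.6253,-.0823,.06)),ori(YAW+k+d*np.pi/2)))
E
```

```text
0 (0.4396, 0.2402, 0.2) [-0.952  0.238  0.447  2.001 -0.127  0.93  -0.637]
0 (0.4396, 0.2402, 0.066) [-0.891  0.457  0.396  2.093 -0.288  0.643 -0.497]
0 (0.6253, -0.0823, 0.18) [-0.418  0.537  0.687  1.72  -0.389  1.026  0.209]
0 (0.6253, -0.0823, 0.06) [-0.341  0.683  0.582  1.786 -0.493  0.822  0.285]
turn -1 [-0.418  0.718  0.699  1.791 -0.595  0.855 -1.204]
turn 1 [-0.204  0.642  0.387  1.777 -0.325  0.786  1.718]
3.141592653589793 (0.4396, 0.2402, 0.2) [-0.453  0.242 -0.131  1.97   0.039  0.933  2.341]
3.141592653589793 (0.4396, 0.2402, 0.066) [-0.39   0.452 -0.213  2.06   0.155  0.644  2.238]
3.141592653589793 (0.6253, -0.0823, 0.18) [ 0.877  0.922 -1.329  1.631  0.918  1.342  2.349]
3.141592653589793 (0.6253, -0.0823, 0.06) [ 0.872  1.152 -1.338  1.702  1.171  1.305  2.218]
turn -1 [-0.204  0.642  0.387  1.777 -0.325  0.786  1.718]
turn 1 [-0.418  0.718  0.699  1.791 -0.595  0.855 -1.204]
```

```bash
python3 - <<'E'
from h import *
np.set_printoptions(precision=4,suppress=True)
g=np.array([.4396,.2402,0])
env.reach(g+[0,0,.2],ori(YAW))
s=env.sense();print(s['t'],s['ee_pos'],s['joint_positions'],s['wrist_force'])
env.movel(g+[0,0,.09],rate=.12)
save('scene','a1')
s=env.sense();print(s['t'],s['ee_pos'],s['wrist_force'])
E
python3 -c "
import cv2
a=cv2.imread('pics/a1.png');cv2.imwrite('pics/a1c.png',cv2.resize(a[100:240,300:460],None,fx=5,fy=4.2,interpolation=2))"
```

```text
2.4167 [0.4393 0.2417 0.2   ] [-0.953   0.2383  0.4455  1.9997 -0.1276  0.9298 -0.6363] [-0.5318  0.4596 -0.9369]
3.5333 [0.4402 0.2405 0.0907] [-0.085  -0.2607  0.3968]
```

View pics/a1c.png

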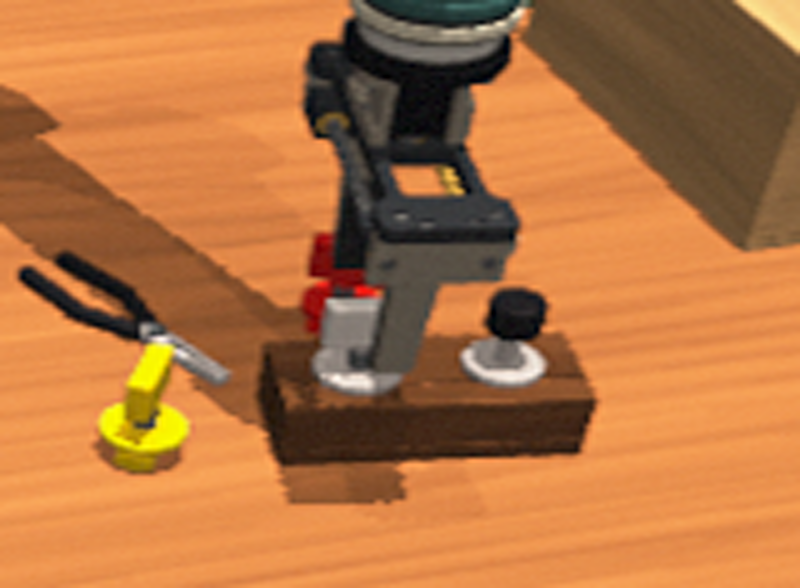

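```bash
python3 - <<'E'
from h import *
np.set_printoptions(precision=4,suppress=True)
g=np.array([.4396,.2402,0])
env.movel(g+[0,0,.0655],rate=.06)
effector.grasp(8); 
s=env.sense();print(s['t'],s['ee_pos'],s['wrist_force'],s['moment'],s['gripper_width'])
save('scene','a2')
effector.grasp(40); s=env.sense();print(s['t'],s['ee_pos'],s['wrist_force'],s['moment'],s['gripper_width'])
E
python3 -c "
import cv2
a=cv2.imread('pics/a2.png');cv2.imwrite('pics/a2c.png',cv2.resize(a[130:220,330:430],None,fx=6,fy=6,interpolation=2))"
```

```text
5.25 [0.4396 0.2402 0.0655] [-0.726   0.1839  0.0118] [-0.0593  0.0538 -0.0113] 0.014045434973840846
5.5167 [0.4396 0.2402 0.0655] [-0.667  0.59  -0.199] [-0.1536  0.0382  0.0397] 0.013577220877643436
```

View pics/a2c.png

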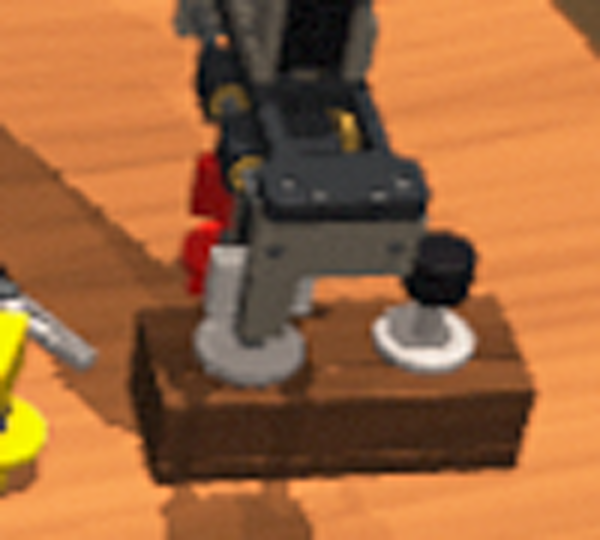

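```bash
python3 - <<'E'
from h import *
np.set_printoptions(precision=4,suppress=True)
g=np.array([.4396,.2402,0])
env.movel(g+[0,0,.19],rate=.1)
s=env.sense();print(s['t'],s['ee_pos'],s['wrist_force'],s['moment'],s['gripper_width'])
h=np.array([.6253,-.0823,0])
env.movel(h+[0,0,.17],ori(YAW),rate=.2)
env.pause(.3)
save('scene','b1');save('top','b1t')
s=env.sense();print(s['t'],s['ee_pos'],s['wrist_force'],s['moment'],s['gripper_width'],s['joint_positions'])
E
python3 -c "
import cv2
a=cv2.imread('pics/b1.png');cv2.imwrite('pics/b1c.png',cv2.resize(a[150:300,170:320],None,fx=4,fy=4,interpolation=2))
a=cv2.imread('pics/b1t.png');cv2.imwrite('pics/b1tc.png',cv2.resize(a[100:250,250:400],None,fx=4,fy=4,interpolation=2))"
```

```text
6.9083 [0.4392 0.2399 0.1894] [-0.1907 -0.1313 -1.1223] [-0.0326  0.1096 -0.0292] 0.013637320388905201
9.325 [ 0.6253 -0.0821  0.17  ] [ 0.4487 -1.116  -1.0607] [-0.0593  0.0829  0.0042] 0.013787644855961617 [-0.3123  0.5159  0.5334  1.7211 -0.3053  0.9881  0.1368]
```

View pics/b1c.png

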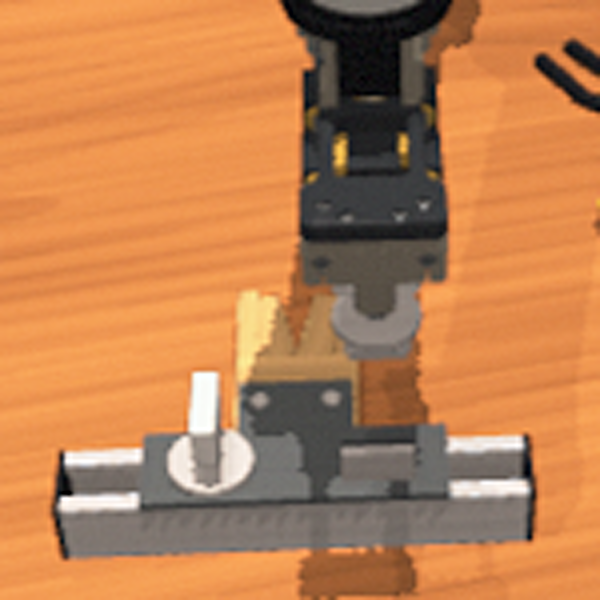

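View pics/b1tc.png

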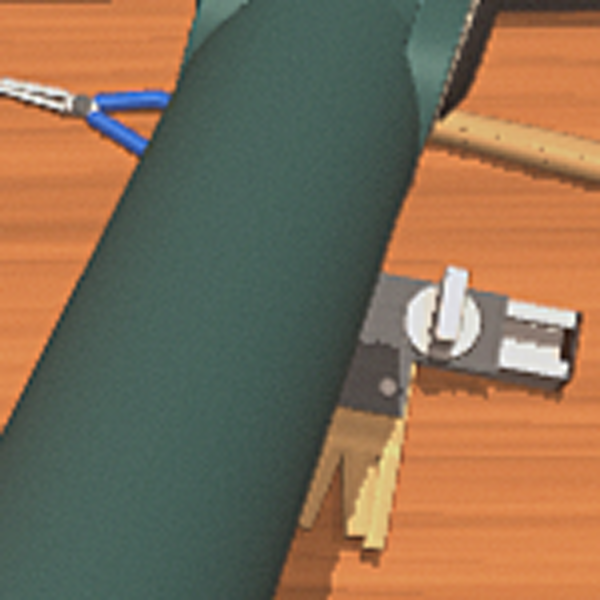

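```bash
python3 - <<'E'
from h import *
np.set_printoptions(precision=4,suppress=True)
h=np.array([.6253,-.0823,.17])
for d in(1,-1):
    env.reach(h,ori(YAW+d*np.pi/2)); env.pause(.25)
    save('scene','c%+d'%d)
    s=env.sense();print(s['t'],s['ee_pos'],s['tcp_rot'][:,2],s['wrist_force'],s['moment'],s['joint_positions'])
E
python3 -c "
import cv2,numpy as np
o=[]
for n in('c+1','c-1'):
    a=cv2.imread('pics/%s.png'%n);o.append(cv2.resize(a[200:260,235:300],None,fx=6,fy=6,interpolation=2))
cv2.imwrite('pics/cc.png',np.hstack(o))"
```

```text
10.8833 [ 0.6253 -0.0822  0.1699] [ 0.196   0.9806 -0.0001] [-0.4844  0.4968 -1.897 ] [ 0.0305  0.0217 -0.0092] [-0.0453  0.4801  0.1652  1.7021 -0.0923  0.9671  1.5275]
11.4333 [ 0.6253 -0.0823  0.17  ] [0.196  0.9806 0.    ] [ 0.0642  0.2899 -1.8992] [0.0362 0.0349 0.0603] [-0.0449  0.48    0.1649  1.7022 -0.0923  0.9671  1.5277]
```

View pics/cc.png

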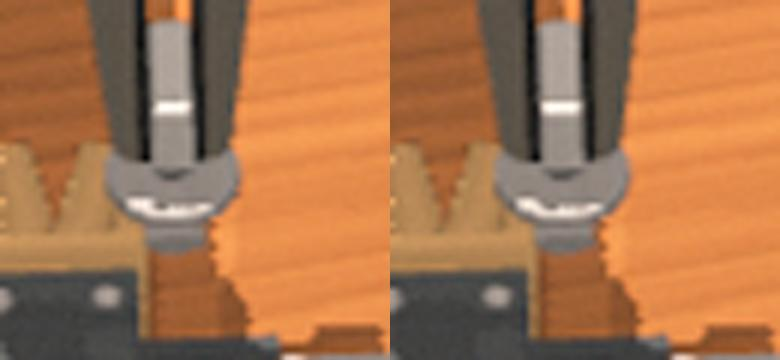

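```bash
python3 - <<'E'
from h import *
np.set_printoptions(precision=4,suppress=True)
q=env.sense()['joint_positions'].copy(); q[6]-=np.pi
env.goto_joints(q); env.pause(.25)
save('scene','c-1')
s=env.sense();print(s['t'],s['ee_pos'],s['tcp_rot'][:,2],s['wrist_force'],s['moment'],s['joint_positions'])
E
python3 -c "
import cv2,numpy as np
o=[]
for n in('c+1','c-1'):
    a=cv2.imread('pics/%s.png'%n);o.append(cv2.resize(a[200:260,235:300],None,fx=6,fy=6,interpolation=2))
cv2.imwrite('pics/cc.png',np.hstack(o))
g=[cv2.cvtColor(cv2.imread('pics/%s.png'%n),6).astype('f4')[222:250,248:280] for n in('c+1','c-1')]
"
```

```text
14.3833 [ 0.6253 -0.0823  0.17  ] [-0.1959 -0.9806 -0.    ] [ 0.0668  0.8674 -1.5775] [-0.013   0.1847  0.0107] [-0.0449  0.48    0.1649  1.7022 -0.0922  0.9671 -1.6138]
```

View pics/cc.png

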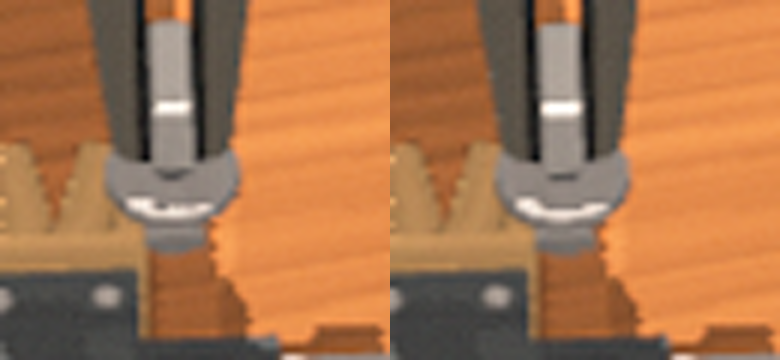

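```bash
python3 - <<'E'
from rect import *
t=np.linspace(0,2*np.pi,200)
c=np.array([.6253,-.0823])
o=[]
for n in('c+1','c-1'):
    a=cv2.imread(f'pics/{n}.png'); b=cv2.resize(a[200:260,235:300],None,fx=8,fy=8,interpolation=2)
    for z in(.1505,.1565):
        u,v=proj('scene',np.stack([c[0]+.023*np.cos(t),c[1]+.023*np.sin(t),0*t+z],-1))
        cv2.polylines(b,[np.stack([(u-235+.5)*8-.5,(v-200+.5)*8-.5],-1).round().astype(int)],True,(0,255,0) if z>.153 else (255,255,0),1)
    o.append(b[:, :390])
cv2.imwrite('pics/cc2.png',np.hstack(o))
b=cv2.imread('pics/c-1.png'); 
b0=cv2.imread('pics/scene0.png')
# hole outline hypothesised
b=cv2.resize(b0[240:300,180:310],None,fx=6,fy=6,interpolation=2)
for hc,col in(((.6253,-.0823),(0,255,0)),):
  for z,hx,s in((.046,.0145,0),(.041,.011,.0018)):
    P=[np.array([*hc])+(x+s)*EX[:2]+y*EY[:2] for x,y in((-hx,-.02),(-hx,.02),(hx,.02),(hx,-.02))] if 0 else None
from h import EX,EY
for z,hx,s,col in((.046,.0145,0,(0,255,0)),(.041,.011,.0018,(255,255,0))):
    P=np.array([[*(np.array([.6253,-.0823])+(x+s)*EX[:2]+y*EY[:2]),z] for x,y in((-hx,-.02),(-hx,.02),(hx,.02),(hx,-.02))])
    u,v=proj('scene',P); cv2.polylines(b,[np.stack([(u-180+.5)*6-.5,(v-240+.5)*6-.5],-1).round().astype(int)],True,col,1)
cv2.imwrite('pics/cc3.png',b)
E
```

```text
(no output)
```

View pics/cc2.png

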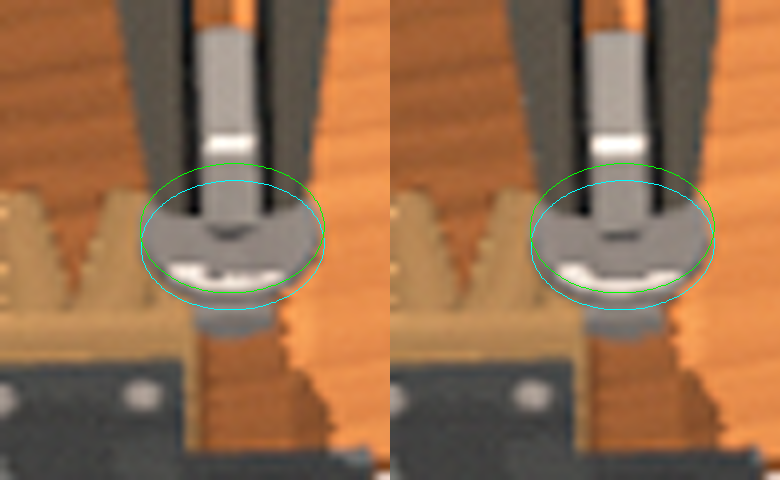

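View pics/cc3.png

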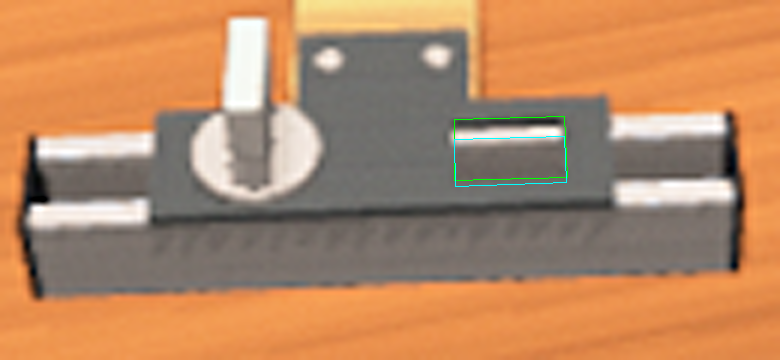

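```bash
cat >> h.py <<'E'
def F(n=3):
    f=[]
    for _ in range(n):
        env.pause(.02); f.append(env.sense()['wrist_force'])
    return np.mean(f,0)
def loc(f): return np.array([f@EX,f@EY,f[2]])
def down(xy,z0,z1,R,f0,step=.001,lim=4.,latlim=6.):
    z=z0
    while z>z1+1e-6:
        z=max(z-step,z1); env.movel(np.array([xy[0],xy[1],z]),R,rate=.03)
        f=loc(F(2)-f0)
        if abs(f[2])>lim or np.hypot(f[0],f[1])>latlim:
            return z,f,True
    return z,f,False
E
python3 - <<'E'
from h import *
np.set_printoptions(precision=4,suppress=True)
q=env.sense()['joint_positions'].copy(); q[6]+=np.pi/2
env.goto_joints(q)
hole=np.array([.6262,-.0827]); xy=hole+.0018*EX[:2]
R=ori(YAW)
env.movel([*xy,.17],R,rate=.05)
env.movel([*xy,.088],R,rate=.1); env.pause(.2)
f0=F(5); s=env.sense();print(s['t'],s['ee_pos'],s['tcp_rot'][:,2],f0)
np.save('f0.npy',f0)
r=down(xy,.088,.070,R,f0); s=env.sense();print(s['t'],s['ee_pos'],r,s['moment'])
save('scene','d1')
E
python3 -c "
import cv2
a=cv2.imread('pics/d1.png');cv2.imwrite('pics/d1c.png',cv2.resize(a[180:300,180:310],None,fx=5,fy=5,interpolation=2))"
```

```text
17.2833 [ 0.6283 -0.0831  0.0886] [ 0.9806 -0.1959  0.0009] [-0.13   -0.0504 -1.6942]
22.3833 [ 0.628  -0.083   0.0699] (0.07, array([ 1.5157, -0.096 , -1.0834]), False) [-0.1075 -0.2515  0.0027]
```

View pics/d1c.png

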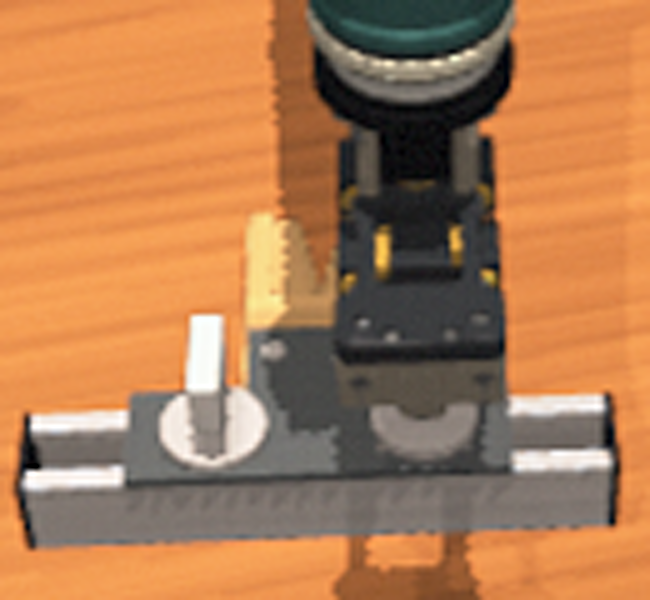

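```bash
python3 - <<'E'
from h import *
np.set_printoptions(precision=4,suppress=True)
f0=np.load('f0.npy'); R=ori(YAW); c=np.array([.6280,-.0830])
for sg in(1,-1):
    for k in range(1,6):
        p=c+sg*k*.0005*EX[:2]
        env.movel([*p,.070],R,rate=.02); f=loc(F(2)-f0)
        print(sg*k*.5,f, (env.sense()['ee_pos'][:2]-c)@EX[:2]*1000)
        if sg*f[0]<-4.5: break
print(env.sense()['t'])
E
```

```text
0.5 [-0.1859 -0.0872 -0.4847] 0.11993088132244122
1.0 [ 0.4624  0.2305 -0.3474] 0.913005592929413
1.5 [-0.3042  0.5223  0.5363] 1.5157486178674757
2.0 [-0.6663  0.4584  0.0398] 1.9957085873913463
2.5 [-1.0128  0.8981  0.2548] 2.093926291590633
-0.5 [ 1.6825 -0.3925 -0.6825] -0.006120671665349342
-1.0 [ 3.9218  0.571  -1.3571] -0.13543209586710275
-1.5 [ 5.3522  0.5997 -3.3285] -0.17311407045587632
24.75
```

```bash
python3 - <<'E'
from h import *
np.set_printoptions(precision=4,suppress=True)
f0=np.load('f0.npy'); R=ori(YAW); xy=np.array([.6280,-.0830])+.001*EX[:2]
env.movel([*xy,.070],R,rate=.02); 
z=.0665; env.movel([*xy,z],R,rate=.03); print(loc(F(3)-f0))
while z>.0575:
    z-=.0007; env.movel([*xy,z],R,rate=.02); f=loc(F(3)-f0); s=env.sense(); print(round(z,4),s['ee_pos'],f)
    if f[2]>11.3 or np.hypot(f[0],f[1])>7: break
print(s['t'],s['gripper_width'])
E
```

```text
[-0.0252  0.4545 -0.0282]
0.0658 [ 0.6289 -0.0832  0.0658] [ 0.2375 -0.1057 -0.1748]
0.0651 [ 0.6291 -0.0832  0.0655] [-0.597   0.0602  3.6212]
0.0644 [ 0.6291 -0.0832  0.0647] [-0.8423  0.2855  4.7347]
0.0637 [ 0.6291 -0.0832  0.0639] [-1.2642 -0.8624  5.9695]
0.063 [ 0.6291 -0.0832  0.0632] [-1.7983 -0.0477  7.2546]
0.0623 [ 0.6291 -0.0832  0.0626] [-1.7758 -0.3387  8.1626]
0.0616 [ 0.6291 -0.0832  0.062 ] [-2.6138 -0.0281  8.9866]
0.0609 [ 0.6291 -0.0832  0.0615] [-2.2918 -0.5384  9.2135]
0.0602 [ 0.6291 -0.0832  0.0609] [-2.6239  0.165  10.3315]
0.0595 [ 0.6292 -0.0832  0.0603] [-3.3836 -0.3393 11.3117]
28.3417 0.013733768642421307
```

```bash
python3 - <<'E'
from h import *
np.set_printoptions(precision=4,suppress=True)
f0=np.load('f0.npy'); xy=np.array([.6280,-.0830])+.001*EX[:2]; z=.0593
env.movel([*xy,z],ori(YAW),rate=.02)
for d in range(10,91,10):
    env.movel([*xy,z],ori(YAW+np.radians(d)),rate=.02)
    f=loc(F(2)-f0); s=env.sense(); a=np.degrees(np.arctan2(s['tcp_rot'][1,2],s['tcp_rot'][0,2])-YAW)
    print(d,round(a,1),s['ee_pos'],f,s['moment'],round(s['t'],2))
    if np.hypot(f[0],f[1])>9 or f[2]>15 or abs(s['moment'][2])>.6: break
E
```

```text
10 10.0 [ 0.6299 -0.0834  0.0604] [-2.0317 -0.1662 11.1652] [-0.068   0.5575  0.1404] 28.95
20 20.0 [ 0.6304 -0.0836  0.0606] [-0.877  -0.6657 10.7807] [-0.1585  0.3997  0.1555] 29.31
30 30.0 [ 0.6306 -0.0838  0.0607] [-0.288  -0.8637 10.387 ] [-0.1668  0.2588  0.1729] 29.67
40 40.0 [ 0.6305 -0.0839  0.0607] [-0.8925 -0.4564 11.0678] [-0.2712  0.3092  0.1675] 30.02
50 50.0 [ 0.63   -0.0842  0.0605] [-0.914  -1.4138 10.9773] [-0.3769  0.5373  0.1454] 30.38
60 60.0 [ 0.6298 -0.0843  0.0605] [-0.7507 -1.1474 11.295 ] [-0.3585  0.5033  0.1049] 30.74
70 70.0 [ 0.6299 -0.0842  0.0605] [-1.8794 -1.5793 11.4029] [-0.4083  0.5355  0.1326] 31.1
80 80.0 [ 0.6298 -0.0842  0.0604] [-1.79   -1.3184 11.4756] [-0.3474  0.5399  0.143 ] 31.46
90 90.0 [ 0.6302 -0.084   0.0605] [-0.5171 -1.6992 10.9639] [-0.2866  0.411   0.1355] 31.82
```

```bash
python3 - <<'E'
from h import *
np.set_printoptions(precision=4,suppress=True)
f0=np.load('f0.npy'); xy=np.array([.6280,-.0830])+.001*EX[:2]; R=ori(YAW+np.pi/2)
print(F(5)[2]-f0[2])
for z in(.0605,.0615,.0622,.0629,.0634,.0639,.0644):
    env.movel([*xy,z],R,rate=.02); f=loc(F(3)-f0); s=env.sense(); print(z,s['ee_pos'],f,s['moment'],round(s['t'],2))
    if f[2]<-3: break
save('scene','e1')
E
python3 -c "
import cv2
a=cv2.imread('pics/e1.png');cv2.imwrite('pics/e1c.png',cv2.resize(a[180:300,180:310],None,fx=5,fy=5,interpolation=2))"
```

```text
11.073665439988437
0.0605 [ 0.6301 -0.0841  0.0615] [-0.5773 -1.5945  9.2879] [-0.3221  0.2525  0.1673] 32.2
0.0615 [ 0.6301 -0.084   0.0624] [ 0.1592 -1.2918  8.3716] [-0.3095  0.144   0.1504] 32.5
0.0622 [ 0.6301 -0.084   0.0629] [ 0.5827 -1.5862  7.6659] [-0.3378  0.0482  0.0215] 32.8
0.0629 [ 0.6301 -0.084   0.0634] [ 1.0534 -1.594   6.5357] [-0.5163 -0.2425  0.0862] 33.1
0.0634 [ 0.6299 -0.0839  0.0637] [ 3.5191 -2.5299  6.6415] [-0.7255 -0.6734  0.0404] 33.4
0.0639 [ 0.6292 -0.0832  0.064 ] [ 3.7145 -1.5586  5.8343] [-0.672  -0.757   0.0583] 33.7
0.0644 [ 0.6291 -0.0831  0.064 ] [ 5.1235 -2.0531  2.9443] [-0.7033 -1.0068 -0.042 ] 34.0
```

View pics/e1c.png

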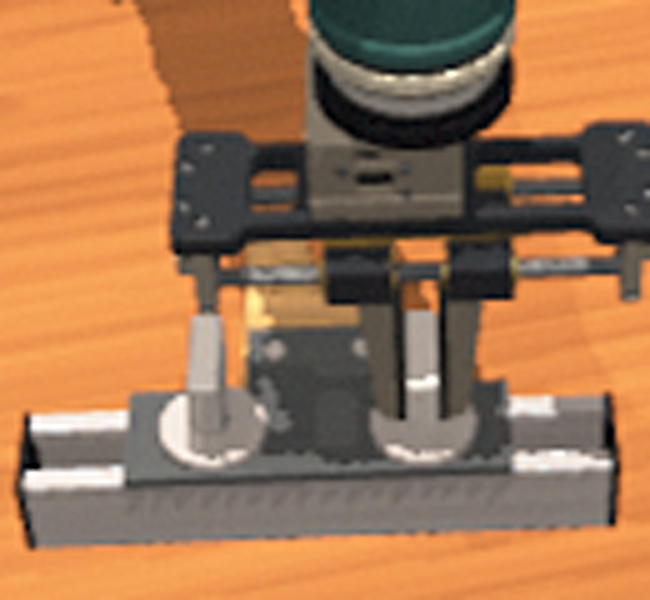

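```bash
python3 - <<'E'
from h import *
np.set_printoptions(precision=4,suppress=True)
f0=np.load('f0.npy'); xy0=np.array([.6280,-.0830])+.001*EX[:2]; R=ori(YAW+np.pi/2)
for dx,dy,z in((.0006,-.0004,.0644),(.0012,-.0008,.0644),(.0012,-.0008,.0648)):
    xy=xy0+dx*EX[:2]+dy*EY[:2]
    env.movel([*xy,z],R,rate=.02); f=loc(F(3)-f0); s=env.sense(); print(dx,z,s['ee_pos'],f,s['moment'],round(s['t'],2))
    if np.hypot(f[0],f[1])<2 and f[2]<3: break
effector.grasp(8); print(loc(F(3)-f0),env.sense()['ee_pos'])
effector.release(); s=env.sense(); print(s['t'],s['ee_pos'],loc(F(3)-f0))
p=s['ee_pos'].copy(); env.movel([p[0],p[1],.2],R,rate=.12); env.reach([.45,.15,.3],R)
save('scene','f1');save('top','f1t')
for c in('scene','top'): print(c,[(np.round(r['at'],4),r['score']) for r in tip_of(c,'grip')[:4]])
print(env.sense()['t'])
E
python3 -c "
import cv2
a=cv2.imread('pics/f1.png');cv2.imwrite('pics/f1c.png',cv2.resize(a[200:300,180:310],None,fx=6,fy=6,interpolation=2))
a=cv2.imread('pics/f1t.png');cv2.imwrite('pics/f1tc.png',cv2.resize(a[150:245,280:405],None,fx=6,fy=6,interpolation=2))"
```

```text
0.0006 0.0644 [ 0.6292 -0.0832  0.064 ] [ 3.0214 -1.1685  3.1126] [-0.2568 -0.7508 -0.0239] 34.35
0.0012 0.0644 [ 0.6292 -0.0832  0.064 ] [0.4391 1.3622 3.542 ] [ 0.2091 -0.1786 -0.0358] 34.65
0.0012 0.0648 [ 0.6292 -0.0833  0.0641] [ 0.2487  3.135  -0.8546] [ 0.6857 -0.2602 -0.0431] 34.95
[-0.5823  4.1381 -3.3527] [ 0.6292 -0.0834  0.0641]
36.425 [ 0.63   -0.0842  0.0648] [0.1166 0.3277 1.6148]
scene [(array([ 0.7198,  0.3259, -0.0001]), 0.56), (array([0.3458, 0.2725, 0.0568]), 0.55), (array([ 0.6292, -0.0823,  0.0846]), 0.49), (array([0.4327, 0.1327, 0.0617]), 0.45)]
top [(array([ 0.6292, -0.0831,  0.0838]), 0.69), (array([0.4354, 0.1294, 0.0556]), 0.59), (array([ 0.3346,  0.1685, -0.0019]), 0.59)]
39.1417
```

View pics/f1c.png

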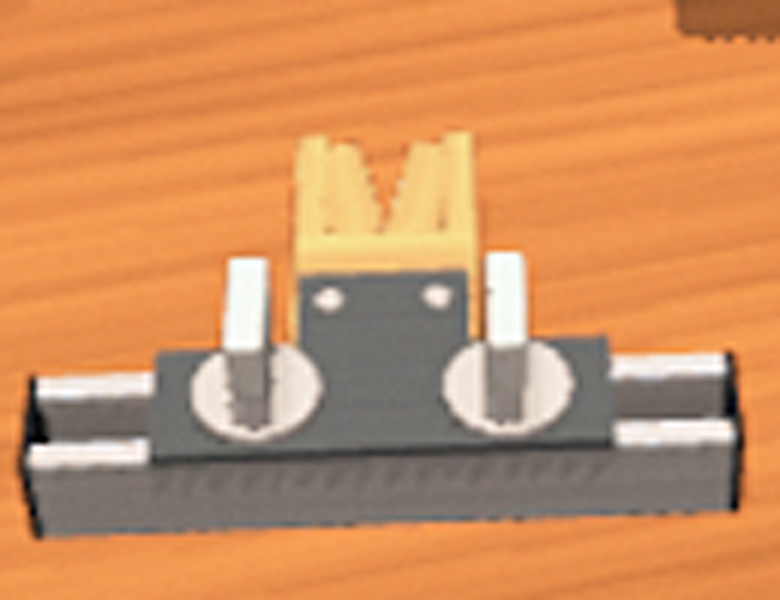

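View pics/f1tc.png

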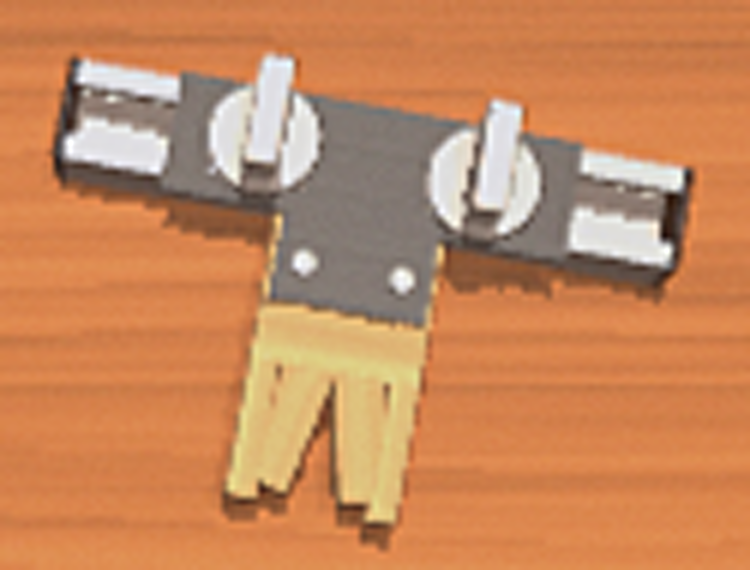

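```bash
python3 - <<'E'
from h import *
for c,n in(('top','f1t'),('scene','f1')):
    d=np.load(f'pics/{n}.npy');W=world(c,d).reshape(-1,3);ok=d.reshape(-1)>0
    for nm,cx,cy in(('new',.629,-.083),('fit',.610,-.17)):
        q=W[ok&(abs(W[:,0]-cx)<.04)&(abs(W[:,1]-cy)<.03)&(W[:,2]>.06)&(W[:,2]<.13)]
        q=q[q[:,2]>np.percentile(q[:,2],97)-.006]; r=cv2.minAreaRect(q[:,:2].astype('f4')*1000); pc=np.linalg.eigh(np.cov(q[:,:2].T))[1][:,-1]
        print(c,nm,len(q),q.mean(0).round(4),np.round(np.median(q[:,2]),4),r,np.degrees(np.arctan(pc[1]/pc[0])))
workorder.finish_job()
print(env.sense()['t'])
E
```

```text
top new 95 [ 0.6255 -0.0813  0.0976] 0.0974 ((626.29248046875, -81.53937530517578), (13.665481567382812, 43.360748291015625), 78.10729217529297) -10.932359668470966
top fit 105 [ 0.6064 -0.1691  0.0973] 0.0973 ((606.57568359375, -169.29327392578125), (13.812128067016602, 43.338722229003906), 78.69393157958984) -9.638902084361698
scene new 104 [ 0.6299 -0.0851  0.0982] 0.0984 ((628.671142578125, -85.30116271972656), (12.73891544342041, 44.48021697998047), 77.8438720703125) -10.735173093265217
scene fit 109 [ 0.6114 -0.1725  0.098 ] 0.098 ((610.4905395507812, -172.6962890625), (12.759217262268066, 42.920867919921875), 81.4962387084961) -9.372036872148223
the job is handed in; nothing more can be done
the job is handed in; nothing more can be done
```

I fitted the aluminium stud from the wooden block into the empty hole, locked and released it, then handed in the job at about 39 s of the 67 s allowed. `finish_job` gives no verdict, so the results below are my own checks.

- **Insertion:** The nut went through the hole on the first try. Feeling for the strut's slot put it about 2.8 mm in +x from my estimate of the hole centre.
- **Press and turn:** I pressed the spring about 5.2 mm (about 11 N). I then turned the stud 90° with sideways forces of a few newtons at most.
- **Locking:** It then rose until the nut caught the lips, which put the grip centre about 37.5 mm above the plate.
- **Final check, both cameras:** The new stud stands as high as the fitted one, with the grip tops within 0.4 mm of each other. Its wing is parallel to the fitted one within about 1.5°, apart from one scene-camera rectangle fit that was off by about 3.7°. The spacing between the two studs came out at about 90 mm.
- **Arm and surroundings:** The arm had moved clear of the bracket before I handed in. I saw no contact with the bracket or any bystander, though I did not measure the bystanders' positions afterwards.
- **Disagreements:** The two cameras differed by 2 to 4 mm in x and y, so I averaged them and relied on touch for the final fit. In the last pictures the networks' detections also included points on the bare bench, which I ignored.

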